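# Latch the meter case shut

## Task

The aluminium case in the cradle is standing ajar with its draw latch undone. Hook the latch's wire loop under the lip of the keeper on the lid, then push the lever over until it lies flat past centre and holds the lid shut by itself. Only push, and lightly: the wire loop bends at 22 N, the lever at 35 N. Leave everything else on the counter where it is.

Things in the scene. Friction and masses are not known exactly. Their poses are not given: they have to be found in the camera images.
- case: Aluminium case, 165 (x) by 240 (y) by 120 mm high, on its hinge edge in a steel cradle; it cannot move. On top a seam along y parts the body half (to -x, 95 mm) from the hinged lid half (to +x, 70 mm). Origin on the counter below the seam, mid-width; x from body half to lid half, z up. The steel draw latch is on top at y = 0: lever on the body half, keeper on the lid half.
- pivot (a point): Axis of the lever (along the case's y): 20 mm to -x of the seam, 15 mm above the case's flat top. Axes as the case.
- seat (a point): Where the loop's bar sits in the keeper once the lid is shut, nominally: 30.5 mm to +x of the seam, 14.5 mm above the case's top. Fixed to the case, it does not follow the lid: while the lid is ajar the keeper stands 8 mm further to +x. The keeper's setting is adjustable and not measured: it may be up to 10 mm higher or lower, and 1 mm off in x.
- nib (a point): Nominal end of the keeper's lip, lid shut (fixed to the case like the seat). The keeper is a hook 22 mm wide in y, open to +x: a post to -x of the bar, a lip over it ending 5 mm to +x of the seat in a small downward nib. This point is the nib's underside, 15.7 mm above the case top; the lip's underside is at 17.2, its top at 22.2 mm; a base block 54 x 44 mm below tops out at 10 mm.
- lid (a joint): Angle of the lid half about its bottom hinge: 0 = shut, 0.062 rad = ajar (8 mm gap at the top), where a stiff seal holds it at the start. Pushing it shut takes 4 N at the keeper to start and 30 to 45 N at the end. It may go slightly below 0 (seal squeezed).
- latch_lever (a joint): Lever angle about pivot: 0 = flat on the body half, pointing to -x (end stop), pi/2 = upright, 2.3 to 2.55 at the start = leaning over towards the keeper; stop at 2.6. Friction of 0.03 N m keeps it where it is left while the loop is slack. With the loop hooked the pull starts at 1.3 to 1.6, needs up to 8 N at the lever's end, and past centre, below about 0.3, it snaps flat.
- lever_tip (a point): Top of the rolled end of the lever, a steel plate 24 mm wide (y), 4 mm thick, reaching 60 mm from the pivot. In the lever's frame (equal to the case's when flat, pivot as origin) this point is at -56, 0, +12.5 mm; the plate's outer face (up when flat) is 8 mm off the pivot axis.
- loop_pin (a point): The pin on which the wire loop hangs in the lever, along y, 16 mm from the pivot; it turns with the lever. With the lever flat it is 14.9 mm to -x of and 5.8 mm below the pivot. Axes as the lever's.
- latch_loop (a joint): Angle of the loop relative to the lever. The loop's slope above level (bar up) is this value minus latch_lever. A weak spring (under 1 N at the bar) lifts the loop when nothing holds it down; under the lip it stays hooked.
- loop_bar (a point): Middle of the loop's cross bar: round, 4 mm thick, 37 mm long along y, 66 mm from the pin; it is what goes over, down beyond and back under the keeper's lip. x points from the pin to the bar, z to the loop's upper side.
- loop_ledge (a point): Middle of the upper face of the loop's thumb ledge. Beyond the bar is an L-shaped tab 34 mm wide (y), cranked up 0.27 rad from the loop's plane: an upright plate, 14 mm high, outer face 12 mm past the bar, then a flat ledge 3 mm thick, 12 to 30 mm past it (this point: 21 mm). A fingertip there can press the loop down and push the upright towards the pivot.
- cartridge: White test cartridge 70 x 22 x 6 mm lying on the body half's top, 85 mm to one side (+y) of the latch; leave it. Origin: centre of its underside.
- pipette: White pipette about 230 mm long, 22 mm thick, lying on the counter; leave it.
- reagent_a: White plastic bottle, 48 mm across, 95 mm high, on the counter; leave it.
- reagent_b: Amber jar, 48 mm across, 80 mm high, on the counter; leave it.
- beaker: Clear beaker, 70 mm across, 85 mm high, on the counter; leave it.
- screwdriver: Screwdriver, 160 mm long, on the counter; leave it.
- swab_box: Cardboard box 90 x 50 x 30 mm on the counter; leave it.

How it is judged:
At the end, for the whole second after the job is handed in: The lever lies flat (within 0.06 rad of its stop) and at rest, the lid is drawn shut (below 0.028 rad, gap under about 3.5 mm), and the loop's bar sits in the keeper (no more than 5 mm to +x of and 13 mm above the seat point) (value of joint latch_lever below 0.06 rad and value of joint lid below 0.028 rad and x of loop_bar in the frame of seat below 0.005 m and velocity of joint latch_lever below 0.1 rad/s and z of loop_bar in the frame of seat below 0.013 m); the robot touches nothing.
It fails at once if the fingers bear on the latch or case with more than 22 N while the loop is being hooked (lever above 1.2 rad), or with more than 35 N at any time (contact force between the fingers and case above 35 N or (contact force between the fingers and case above 22 N and value of joint latch_lever above 1.2 rad)).
It fails at once if a bystander is shoved more than 25 mm or knocked over (distance of any of cartridge, pipette, reagent_a, reagent_b, beaker, screwdriver, swab_box from where it was at the start of the episode above 0.025 m).
It also fails if it takes over 56 s, if anything falls off the work surface, if the arm or the gripper's body presses on something with over 40 N, if the wrist force passes 120 N, or if a joint passes its speed limit or range.

## Robot

A 6-joint arm with a two-finger parallel gripper is mounted at the origin on the work surface. World frame = base frame: x ahead of the robot, y to its left, z up, the work surface at z = 0. Lengths are in m, angles in rad, forces in N, time in s.
With the tool pointing down it reaches from about 0.375 to 0.75 m from the base axis. Payload 9 kg.
Tool frame: the origin (TCP) lies between the finger pads; the fingertips stand 19 mm ahead of it and the grasp point (between the pads) is the TCP; z points along the fingers, y is the line along which they close (so a half turn about z gives the same grasp; the last joint's range is limited). The gripper opens to 85 mm and grips with 20 to 120 N. Pads are 22 mm wide; open, the fingers measure 114 mm over their backs; the gripper's body (76 mm by 85 mm) begins 54 mm behind the grasp point. The pads swing forward as they close: fully open they stand 13 mm farther back than shut.
Start: joints at [0.948, 0.104, 0.097, 1.564, 0, 1.353], TCP at [0.236, 0.552, 0.25] pointing down, gripper open.
Joint ranges: [-2.99, 2.99], [-0.84, 1.86], [-1.1, 1.16], [-1.84, 2.11], [-1.51, 1.56], [-3.14, 3.14]. Speed limits (rad/s): [2.22, 2.22, 2.57, 3.14, 3.14, 3.14].

## Interface

Orientations are given as [roll, pitch, yaw] about the fixed x, y, z axes, in that order (R = Rz(yaw) Ry(pitch) Rx(roll)).
In Python, from rig import status, cams, workorder gives the robot as it stands. The module is installed in compiled form; this text tells all that it offers.
- The arm moves only by the tool move_arm, never from a script. Its argument "commands" is a list of rows, each an object of numbers: "x", "y", "z": the shift along the world's x, y, z normalised to -1 to 1, where 1 is 0.5 m; "ax", "ay", "az": the turn, a rotation vector about the world's x, y, z normalised to -1 to 1, where 1 is 2 pi rad. In form: [{"x": .., "y": .., "z": .., "ax": .., "ay": .., "az": ..}, ...]. A call has 1 to 8 rows; each row shifts and turns the commanded pose from where the row before left it; what a row does not reach is not made up. A row lasts 1/10 s, in which the tool goes at most 50 mm and 8.59 degrees, less where a joint would pass 70% of its speed; a pose out of reach is approached as far as the arm can. A call with a number of a shift or a turn outside -1 to 1 is refused whole. A call with a gripper value outside its range is refused whole. "fingers" is the opening in per cent of the stroke, from 0 (shut) to 100 (fully open), set as the call begins (left out, the last holds). The fingers move at their own pace and stop on an object; "squeeze" is the grip in N (left out, the last holds). Time passes only in rows, so rows that do not move let the fingers close. It gives the time, the measured TCP pose, the force, the opening and the grip force at its end, in the units of the state.
- status.observe(): the state, without advancing time (a new reading comes with each control period).
- cams.get_image(name): name is "scene" or "top" or "wrist"; returns the picture (420x560x3 uint8, red, green, blue); there is no depth.
- cams.calibration(name): a dict with "fovy" (degrees; the focal length in pixels is half the picture's height over the tangent of half this angle, whatever the lens; pixels are square), "cx", "cy" (the principal point, pixels), "world_from_camera" (4x4, takes a point from camera to world coordinates). Camera axes: x right, y down, z forward; pixel columns grow to the right and rows downward; lengths in m; the calibration is good to about 2 mm. A picture is of the moment at which its call begins: read the wrist's pose just before it. calibration takes no time and is no camera call; for the wrist camera it gives the pose at the moment of the call.
- workorder.sign_off(): hands the job in; it is judged then, once.
The state is a dict: "t": time; "joint_pos": joint angles; "qd": joint speeds; "joint_torque": joint torques, N m; "position": TCP position; "orientation": TCP orientation; "force": force on the tool from outside, world axes, zero at the start; "torque": the same for the moment, N m; "finger_gap": opening from 0.0 (shut) to 1.0 (fully open); "finger_force": force on a finger pad.
Only numpy, scipy, OpenCV 4.12 (cv2) and the standard library are available. Lean on these libraries where they do the work, as an engineer would, in place of code of your own. Each camera call takes 0.05 s, during which the arm holds its last target. There are 200 camera calls.

## Working session

There is one attempt and no reset: what is moved stays moved. The work goes in short steps, Python scripts to look and compute and a tool call to move; the robot and the scene stay as the last step left them, time stands still between calls to the robot, and variables do not carry over. Pictures are saved under pics/ and viewed, at most 10 in all, crops included, and the job is handed in when it is done.

Besides the shell and the picture viewer there is one more tool, called after "Call:" in YAML: its name, and indented under it one key for each argument. move_arm: Moves the arm, as the interface text tells. Its arguments: {"type":"object","properties":{"commands":{"type":"array"},"fingers":{"type":"number"},"squeeze":{"type":"number"}},"required":["commands"]}

```bash
mkdir -p pics; ls; python3 - <<'E'
from rig import status, cams
import cv2, numpy as np
s=status.observe(); print({k:np.round(v,3).tolist() for k,v in s.items()})
ims=[]
for n in ("scene","top","wrist"):
    c=cams.calibration(n); print(n,c["fovy"],c["cx"],c["cy"],np.round(c["world_from_camera"],4).tolist())
    im=cams.get_image(n)[:,:,::-1]; cv2.imwrite(f"pics/{n}0.png",im)
E
```

```text
pics
{'t': 0.0, 'joint_pos': [0.948, 0.105, 0.097, 1.564, -0.0, 1.353], 'qd': [0.0, -0.0, 0.001, 0.0, -0.001, -0.0], 'joint_torque': [-0.001, -55.693, 50.364, 0.017, -0.0, 0.0], 'position': [0.236, 0.551, 0.25], 'orientation': [-3.14, -0.0, 2.737], 'force': [0.339, 0.439, -0.484], 'torque': [-0.001, 0.046, -0.05], 'finger_force': 0.0, 'finger_gap': 0.995}
scene 46.0593527275276 279.93101003562873 208.06200600763808 [[-0.3272, 0.652, -0.684, 1.258], [0.9448, 0.2148, -0.2473, 0.2663], [-0.0143, -0.7272, -0.6863, 0.9085], [0.0, 0.0, 0.0, 1.0]]
top 42.14115367279616 286.19237347797684 213.06823696098544 [[0.0138, -0.9872, 0.1591, 0.2046], [-0.9998, -0.0162, -0.0139, -0.0055], [0.0163, -0.1589, -0.9872, 1.5058], [0.0, 0.0, 0.0, 1.0]]
wrist 64.3147673249446 276.05981217536214 218.27635755777249 [[0.3924, 0.8699, 0.2987, 0.16], [0.9198, -0.3705, -0.1294, 0.5833], [-0.0019, 0.3255, -0.9455, 0.3729], [0.0, 0.0, 0.0, 1.0]]
```

```bash
python3 - <<'E'
import cv2
for n in("top","scene"):
    cv2.imwrite(f"pics/{n}0b.png",cv2.resize(cv2.imread(f"pics/{n}0.png"),(800,600),interpolation=cv2.INTER_CUBIC))
E
```

```text
(no output)
```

View pics/top0b.png

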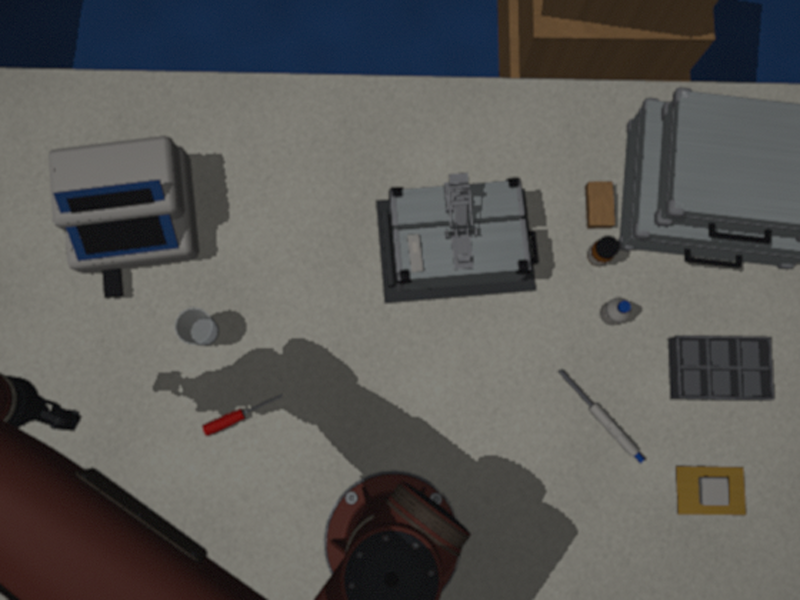

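View pics/scene0b.png

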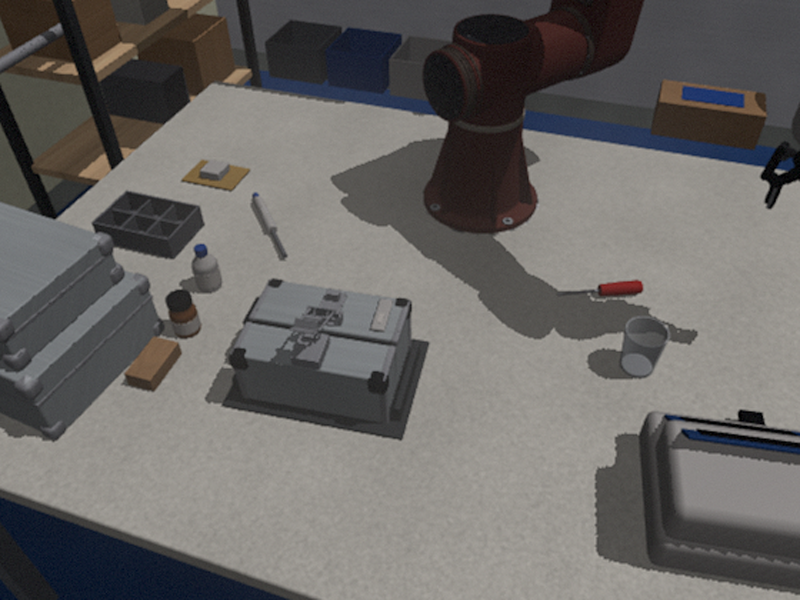

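The case stands around (0.58, -0.12) with a yaw near 0.09 rad, body half towards the robot. I'm moving the wrist camera over the latch with the fingers closed.

Call:
move_arm:
  commands:
    - {"x":0.043,"y":-0.0835,"z":0.012,"az":0.0098}
    - {"x":0.043,"y":-0.0835,"z":0.012,"az":0.0098}
    - {"x":0.043,"y":-0.0835,"z":0.012,"az":0.0098}
    - {"x":0.043,"y":-0.0835,"z":0.012,"az":0.0098}
    - {"x":0.043,"y":-0.0835,"z":0.012,"az":0.0098}
    - {"x":0.043,"y":-0.0835,"z":0.012,"az":0.0098}
    - {"x":0.043,"y":-0.0835,"z":0.012,"az":0.0098}
    - {"x":0.043,"y":-0.0835,"z":0.012,"az":0.0098}
  fingers: 0
  squeeze: 20

```text
$.commands[0]: bad value
```

Call:
move_arm:
  commands:
    - {"x":0.043,"y":-0.0835}
    - {"x":0.043,"y":-0.0835}
    - {"x":0.043,"y":-0.0835}
    - {"x":0.043,"y":-0.0835}
    - {"x":0.043,"y":-0.0835}
    - {"x":0.043,"y":-0.0835}
    - {"x":0.043,"y":-0.0835}
    - {"x":0.043,"y":-0.0835}

```text
$.commands[0]: bad value
```

```bash
cat > h.py <<'E'
from rig import status, cams
import cv2, numpy as np, json
def grab(n,tag):
    c=cams.calibration(n); im=cams.get_image(n)[:,:,::-1].copy()
    cv2.imwrite(f"pics/{tag}.png",im)
    json.dump({k:np.asarray(v).tolist() for k,v in c.items()},open(f"pics/{tag}.json","w")); return im
def cal(tag):
    c=json.load(open(f"pics/{tag}.json")); return c,np.array(c["world_from_camera"])
def ray(tag,u,v):
    c,T=cal(tag); f=210/np.tan(np.radians(c["fovy"])/2)
    d=T[:3,:3]@np.array([(u-c["cx"])/f,(v-c["cy"])/f,1]); return T[:3,3],d/np.linalg.norm(d)
def plane(tag,u,v,z):
    o,d=ray(tag,u,v); return o+d*(z-o[2])/d[2]
def proj(tag,p):
    c,T=cal(tag); f=210/np.tan(np.radians(c["fovy"])/2)
    q=T[:3,:3].T@(np.asarray(p)-T[:3,3]); return f*q[0]/q[2]+c["cx"],f*q[1]/q[2]+c["cy"]
def tri(obs):
    A=np.zeros((3,3));b=np.zeros(3)
    for t,u,v in obs:
        o,d=ray(t,u,v);M=np.eye(3)-np.outer(d,d);A+=M;b+=M@o
    p=np.linalg.solve(A,b); return p,[float(np.hypot(*(np.array(proj(t,p))-(u,v)))) for t,u,v in obs]
def st():
    s=status.observe(); print(round(s["t"],2),np.round(s["position"],4),np.round(s["orientation"],3),np.round(s["force"],2),round(s["finger_gap"],2))
E
python3 - <<'E'
from h import *
st(); im=grab("wrist","w1"); grab("scene","s1"); grab("top","t1")
cv2.imwrite("pics/w1b.png",cv2.resize(im,(800,600),interpolation=cv2.INTER_CUBIC))
E
```

```text
0.15 [0.2361 0.5513 0.2497] [-3.141 -0.     2.737] [-0.43  0.85  0.11] 1.0
```

View pics/w1b.png

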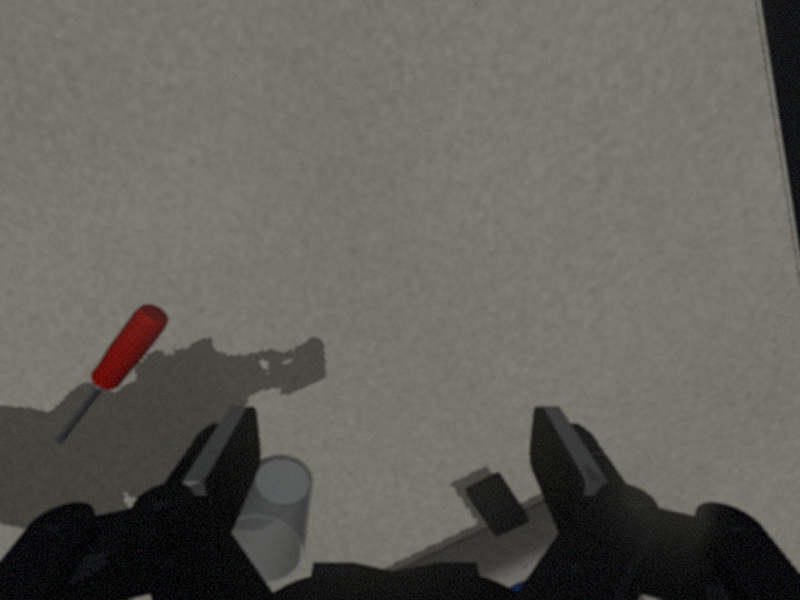

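The rows probably need all six keys. The wrist view shows only the counter and the open fingers at the bottom, so I'll aim a bit further in x.

Call:
move_arm:
  commands:
    - {"x":0.05,"y":-0.0835,"z":0.012,"ax":0,"ay":0,"az":0.0098}
    - {"x":0.05,"y":-0.0835,"z":0.012,"ax":0,"ay":0,"az":0.0098}
    - {"x":0.05,"y":-0.0835,"z":0.012,"ax":0,"ay":0,"az":0.0098}
    - {"x":0.05,"y":-0.0835,"z":0.012,"ax":0,"ay":0,"az":0.0098}
    - {"x":0.05,"y":-0.0835,"z":0.012,"ax":0,"ay":0,"az":0.0098}
    - {"x":0.05,"y":-0.0835,"z":0.012,"ax":0,"ay":0,"az":0.0098}
    - {"x":0.05,"y":-0.0835,"z":0.012,"ax":0,"ay":0,"az":0.0098}
    - {"x":0.05,"y":-0.0835,"z":0.012,"ax":0,"ay":0,"az":0.0098}
  fingers: 0
  squeeze: 20

```text
t: 1.1
position: [0.4369, 0.2157, 0.2988]
orientation: [3.141, 0.001, -3.051]
force: [1.7, 0.8, -0.5]
finger_gap: 0.001
finger_force: 0.0
```

Call:
move_arm:
  commands:
    - {"x":0.05,"y":-0.0835,"z":0,"ax":0,"ay":0,"az":0}
    - {"x":0.05,"y":-0.0835,"z":0,"ax":0,"ay":0,"az":0}
    - {"x":0.05,"y":-0.0835,"z":0,"ax":0,"ay":0,"az":0}
    - {"x":0.05,"y":-0.0835,"z":0,"ax":0,"ay":0,"az":0}
    - {"x":0.05,"y":-0.0835,"z":0,"ax":0,"ay":0,"az":0}
    - {"x":0.05,"y":-0.0835,"z":0,"ax":0,"ay":0,"az":0}
    - {"x":0.05,"y":-0.0835,"z":0,"ax":0,"ay":0,"az":0}
    - {"x":0.05,"y":-0.0835,"z":0,"ax":0,"ay":0,"az":0}

```text
t: 1.9
position: [0.637, -0.1184, 0.2983]
orientation: [3.142, 0.0, -3.054]
force: [0.7, 0.2, 0.3]
finger_gap: 0.003
finger_force: 0.0
```

```bash
python3 - <<'E'
from h import *
st(); im=grab("wrist","w1"); grab("scene","s1"); grab("top","t1")
cv2.imwrite("pics/w1c.png",cv2.resize(im,(800,600),interpolation=cv2.INTER_CUBIC))
E
```

```text
1.9 [ 0.637  -0.1184  0.2983] [ 3.142  0.    -3.054] [0.74 0.24 0.26] 0.0
```

View pics/w1c.png

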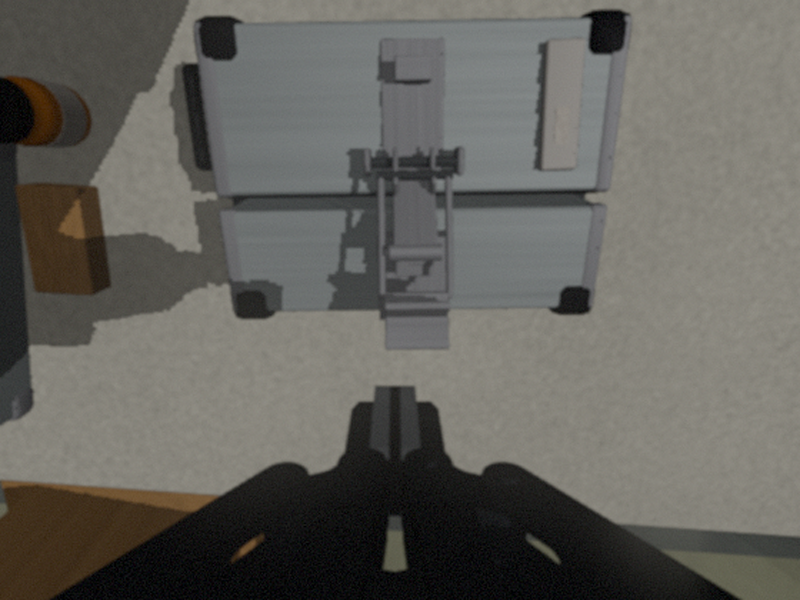

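The wrist view shows, in the 800x600 enlargement, the body's seam edge from (218,195) to (609,190) and the pivot axle near (415,162). The loop is raised over the keeper, with its bar near (415,297), upright near (416,312) and ledge near (417,333). The lever's rolled end is at (416,253). I'll check sizes and look at a zoomed scene view.

```bash
python3 - <<'E'
from h import *
k=.7
for z in (.12,.125,.13):
    P=[plane("w1",u*k,v*k,z) for u,v in ((218,195),(609,190),(198,20),(632,14),(238,316),(590,311))]
    n=np.linalg.norm
    print(z,"w",n(P[0]-P[1]).round(4),n(P[2]-P[3]).round(4),"body",n(P[0]-P[2]).round(4),n(P[1]-P[3]).round(4),"lid",n(P[0]-P[4]).round(4))
    print(np.round(P,4).tolist(), "yaw",[round(float(np.arctan2(-(b-a)[0],(b-a)[1])),4) for a,b in ((P[0],P[1]),(P[2],P[3]),(P[4],P[5]))])
im=cv2.imread("pics/s1.png")[190:310,150:310]
cv2.imwrite("pics/s1c.png",cv2.resize(im,(800,600),interpolation=cv2.INTER_CUBIC))
E
```

```text
0.12 w 0.2405 0.2391 body 0.0942 0.0941 lid 0.0792
[[0.5916, -0.233, 0.12], [0.5672, 0.0063, 0.12], [0.4977, -0.2411, 0.12], [0.4736, -0.0032, 0.12], [0.67, -0.2221, 0.12], [0.6455, 0.0121, 0.12]] yaw [0.1016, 0.1011, 0.1043]
0.125 w 0.2365 0.2351 body 0.0927 0.0925 lid 0.0779
[[0.591, -0.2312, 0.125], [0.567, 0.0041, 0.125], [0.4986, -0.2392, 0.125], [0.4749, -0.0052, 0.125], [0.6681, -0.2205, 0.125], [0.644, 0.0098, 0.125]] yaw [0.1016, 0.1011, 0.1043]
0.13 w 0.2325 0.2312 body 0.0911 0.091 lid 0.0766
[[0.5903, -0.2295, 0.13], [0.5668, 0.0019, 0.13], [0.4996, -0.2373, 0.13], [0.4763, -0.0073, 0.13], [0.6662, -0.2189, 0.13], [0.6425, 0.0075, 0.13]] yaw [0.1016, 0.1011, 0.1043]
```

View pics/s1c.png

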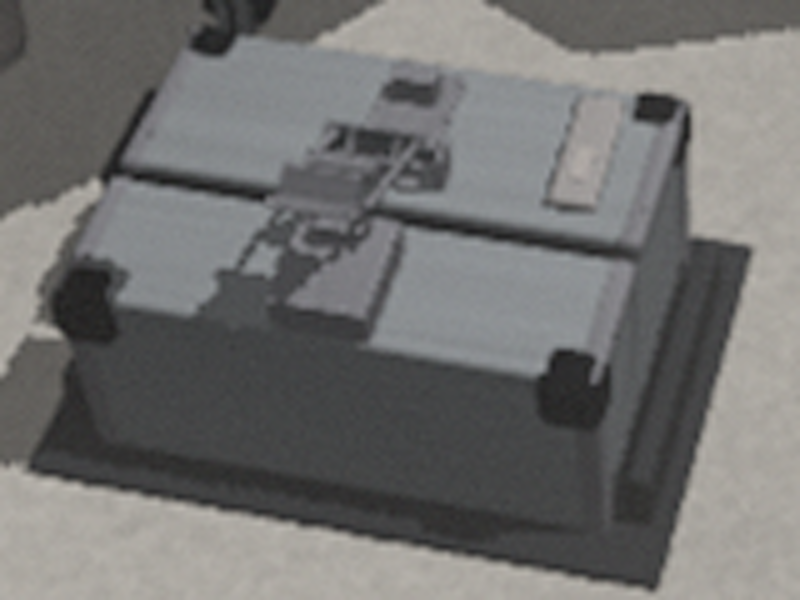

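Scene crop: the ledge plate is at about (265..380, 165..220) and the keeper base block has its front edge near (275..372, 308..335). The case top fits z = 0.12, with origin about (0.579, -0.113) and yaw about 0.102. I'll zoom in on the latch in the wrist view and triangulate.

```bash
python3 - <<'E'
from h import *
a=cv2.imread("pics/w1.png")[90:250,255:335]; b=cv2.imread("pics/s1.png")[190:262,190:255]
g=lambda x:cv2.convertScaleAbs(x,alpha=1.5,beta=-20)
a=cv2.resize(g(a),None,fx=3.75,fy=3.75,interpolation=cv2.INTER_CUBIC)
b=cv2.resize(g(b),None,fx=7.6,fy=7.6,interpolation=cv2.INTER_CUBIC)
o=np.zeros((600,800,3),np.uint8);o[:a.shape[0],:300]=a;o[:b.shape[0],305:305+b.shape[1]]=b[:600,:495]
cv2.imwrite("pics/zoom1.png",o);print(a.shape,b.shape)
E
```

```text
(600, 300, 3) (547, 494, 3)
```

View pics/zoom1.png

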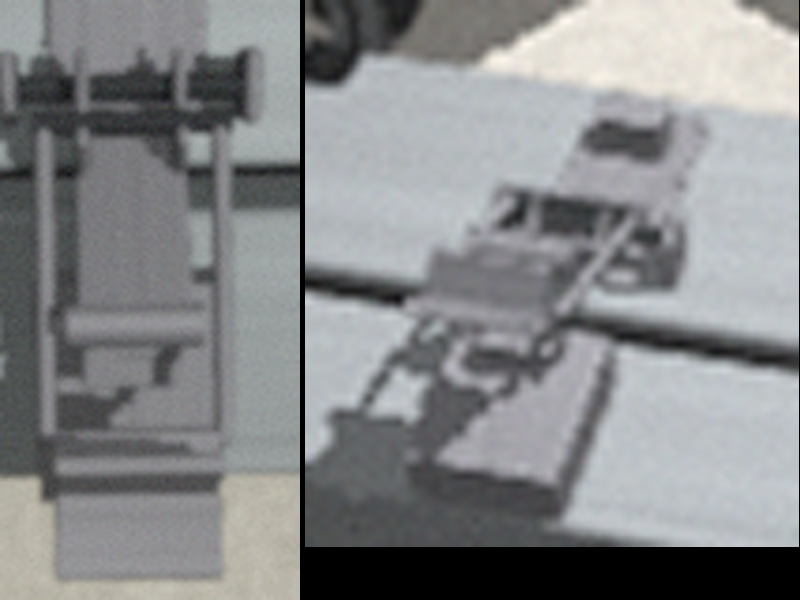

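```bash
cat >> h.py <<'E'
O=np.array([.5794,-.1133,.12]);YAW=.102
Rc=np.array([[np.cos(YAW),-np.sin(YAW),0],[np.sin(YAW),np.cos(YAW),0],[0,0,1]])
def case(p): return np.round(1000*(Rc.T@(np.asarray(p)-O)),1)   # mm, z above case top
def world(x,y,z): return O+Rc@np.array([x,y,z])/1000
wz=lambda x,y:("w1",255+x/3.75,90+y/3.75)
sz=lambda x,y:("s1",190+(x-305)/7.6,190+y/7.6)
E
python3 - <<'E'
from h import *
for n,a,b in (("ledge L",wz(57,578),sz(410,303)),("ledge R",wz(221,577),sz(546,326)),("up top L",wz(55,462),sz(432,250)),("up top R",wz(222,462),sz(572,276)),):
    p,r=tri([a,b]); print(n,case(p),np.round(r,1))
for n,q in (("block top R",sz(562,490)),("block bot R",sz(560,515)),("block top L",sz(415,465)),("block bot L",sz(415,488)),("far R",sz(612,345))):
    print(n,[case(plane(*q,z)).tolist() for z in (.115,.12,.125,.13,.135)])
# seam right/left body edge in scene crop for calibration check
for u,v in ((636,250),(120,172)): print("seam edge",case(plane("s1",150+u/5,190+v/5,.12)))
print("pivot w", [case(plane(*wz(x,88),.135)) for x in (0,262)], "lever roll",[case(plane(*wz(x,325),.165)) for x in (65,205)])
E
```

```text
ledge L [ 72.4 -14.4  71.1] [3.5 1.3]
ledge R [72.4 20.8 69.5] [6.9 2.6]
up top L [ 49.4 -15.5  68.3] [2.  0.7]
up top R [49.5 20.6 65.4] [6.6 2.4]
block top R [[64.0, 20.8, -5.0], [68.1, 22.6, 0.0], [72.2, 24.4, 5.0], [76.3, 26.2, 10.0], [80.4, 28.1, 15.0]]
block bot R [[72.9, 23.1, -5.0], [77.0, 24.9, 0.0], [81.0, 26.7, 5.0], [85.0, 28.5, 10.0], [89.1, 30.3, 15.0]]
block top L [[64.1, -22.8, -5.0], [68.2, -20.7, 0.0], [72.3, -18.6, 5.0], [76.4, -16.5, 10.0], [80.5, -14.4, 15.0]]
block bot L [[72.3, -19.8, -5.0], [76.3, -17.8, -0.0], [80.4, -15.7, 5.0], [84.4, -13.6, 10.0], [88.4, -11.6, 15.0]]
far R [[7.3, 17.7, -5.0], [11.8, 19.5, 0.0], [16.2, 21.4, 5.0], [20.7, 23.2, 10.0], [25.1, 25.0, 15.0]]
seam edge [  2.9 123.4  -0. ]
seam edge [   6.6 -115.3    0. ]
pivot w [array([-18.7, -28.6,  15. ]), array([-17.9,  28.6,  15. ])] lever roll [array([ 27.7, -14.8,  45. ]), array([28. , 14.3, 45. ])]
```

```bash
python3 - <<'E'
from h import *
# fingertip check in w1: big-picture px of points tipdz ahead of TCP, pad width +-11 in tool x
t=np.array([.637,-.1184,.2983])
for dz in (.013,.019,.025):
    print(dz,[np.round(np.array(proj("w1",t+Rc@[dx,0,-dz]))/.7) for dx in (-.011,0,.011)])
# hook lip end top edge in scene zoom for keeper offset h (lid ajar), with scene bias (4.5,3.5)mm
for h in (-10,-5,0,5,10):
    q=[]
    for y in(-11,11):
        for z in (22.2,15.7):
            u,v=proj("s1",world(43+4.5,y+3.5,z-2.3+h)); q.append((round(305+(u-190)*7.6),round((v-190)*7.6)))
    print(h,q)
print(np.round(world(77,0,100),4))
E
```

```text
0.013 [array([398., 387.]), array([398., 417.]), array([399., 446.])]
0.019 [array([398., 378.]), array([398., 407.]), array([399., 435.])]
0.025 [array([398., 370.]), array([398., 398.]), array([398., 426.])]
-10 [(480, 396), (482, 411), (554, 408), (556, 424)]
-5 [(478, 384), (480, 399), (552, 396), (554, 412)]
0 [(476, 371), (478, 387), (551, 384), (553, 400)]
5 [(474, 359), (476, 375), (549, 372), (551, 387)]
10 [(472, 347), (474, 363), (547, 359), (549, 375)]
[ 0.656  -0.1055  0.22  ]
```

Call:
move_arm:
  commands:
    - {"x":0.019,"y":0.013,"z":-0.05,"ax":0,"ay":0,"az":0.0023}
    - {"x":0.019,"y":0.013,"z":-0.05,"ax":0,"ay":0,"az":0}
    - {"x":0,"y":0,"z":-0.046,"ax":0,"ay":0,"az":0}
    - {"x":0,"y":0,"z":0,"ax":0,"ay":0,"az":0}

```text
t: 2.45
position: [0.6537, -0.1016, 0.2221]
orientation: [3.139, -0.005, -3.038]
force: [-0.5, 1.1, -0.5]
finger_gap: 0.001
finger_force: 0.0
```

Call:
move_arm:
  commands:
    - {"x":0.003,"y":-0.007,"z":-0.01,"ax":0,"ay":0,"az":0}
    - {"x":0,"y":0,"z":-0.01,"ax":0,"ay":0,"az":0}
    - {"x":0,"y":0,"z":0,"ax":0,"ay":0,"az":0}

```text
t: 2.75
position: [0.6569, -0.1071, 0.216]
orientation: [-3.141, 0.001, -3.04]
force: [0.2, 0.7, 0.3]
finger_gap: -0.002
finger_force: 0.0
```

```bash
python3 - <<'E'
from h import *
st(); w=grab("wrist","w2"); s=grab("scene","s2")
a=cv2.resize(w[150:350,180:400],None,fx=2.2,fy=2.2,interpolation=cv2.INTER_CUBIC)
b=cv2.resize(s[170:270,180:250],None,fx=4.4,fy=4.4,interpolation=cv2.INTER_CUBIC)
cv2.imwrite("pics/z2.png",cv2.convertScaleAbs(np.hstack([a,b]),alpha=1.4));print(a.shape,b.shape)
E
```

```text
2.75 [ 0.6569 -0.1071  0.216 ] [-3.141e+00  1.000e-03 -3.040e+00] [0.23 0.68 0.25] -0.0
(440, 484, 3) (440, 308, 3)
```

View pics/z2.png

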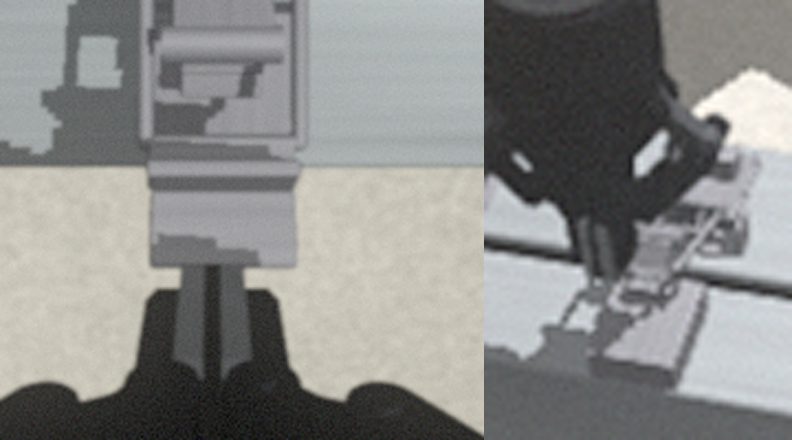

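Finger sits just above the ledge's outer end (ledge end at y≈267, fingertip just below it in the crop), about 3 mm to -y of its middle. I'm descending onto the ledge.

Call:
move_arm:
  commands:
    - {"x":-0.003,"y":0.005,"z":-0.012,"ax":0,"ay":0,"az":0}
    - {"x":0,"y":0,"z":-0.012,"ax":0,"ay":0,"az":0}
    - {"x":0,"y":0,"z":-0.012,"ax":0,"ay":0,"az":0}
    - {"x":0,"y":0,"z":-0.012,"ax":0,"ay":0,"az":0}
    - {"x":0,"y":0,"z":-0.012,"ax":0,"ay":0,"az":0}
    - {"x":0,"y":0,"z":-0.012,"ax":0,"ay":0,"az":0}
    - {"x":0,"y":0,"z":-0.012,"ax":0,"ay":0,"az":0}
    - {"x":0,"y":0,"z":0,"ax":0,"ay":0,"az":0}

```text
t: 3.65
position: [0.6548, -0.1043, 0.1721]
orientation: [3.141, -0.001, -3.039]
force: [0.3, -0.4, -0.4]
finger_gap: 0.002
finger_force: 0.0
```

```bash
python3 - <<'E'
from h import *
st(); w=grab("wrist","w3"); s=grab("scene","s3")
a=cv2.resize(w[150:350,180:400],None,fx=2.2,fy=2.2,interpolation=cv2.INTER_CUBIC)
b=cv2.resize(s[170:270,180:250],None,fx=4.4,fy=4.4,interpolation=cv2.INTER_CUBIC)
cv2.imwrite("pics/z3.png",cv2.convertScaleAbs(np.hstack([a,b]),alpha=1.4))
E
```

```text
3.65 [ 0.6548 -0.1043  0.1721] [ 3.141e+00 -1.000e-03 -3.039e+00] [ 0.25 -0.37 -0.38] 0.0
```

View pics/z3.png

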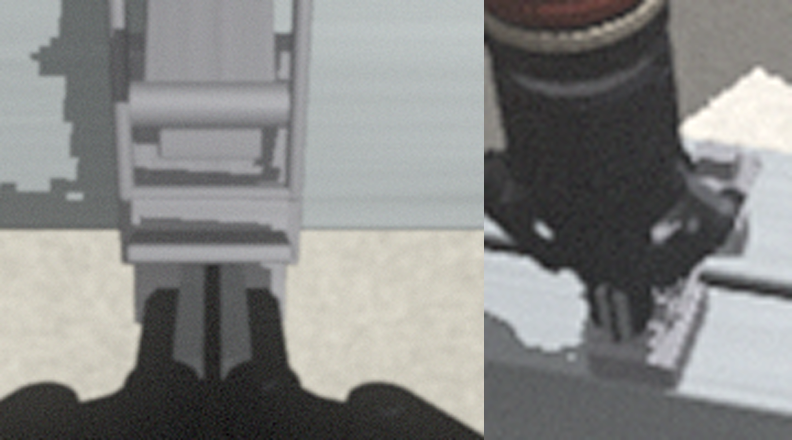

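The finger now sits on the ledge in front of the upright (upright edge at y≈250, bar at y≈190 in the crop), and the loop follows it down. I'm going on down, watching the force.

Call:
move_arm:
  commands:
    - {"x":0,"y":0.002,"z":-0.008,"ax":0,"ay":0,"az":0}
    - {"x":0,"y":0,"z":-0.008,"ax":0,"ay":0,"az":0}
    - {"x":0,"y":0,"z":0,"ax":0,"ay":0,"az":0}

```text
t: 4.05
position: [0.655, -0.1033, 0.1646]
orientation: [3.141, -0.001, -3.039]
force: [0.8, 0.4, -0.1]
finger_gap: 0.0
finger_force: 0.0
```

Call:
move_arm:
  commands:
    - {"x":0,"y":0,"z":-0.006,"ax":0,"ay":0,"az":0}
    - {"x":0,"y":0,"z":0,"ax":0,"ay":0,"az":0}

```text
t: 4.25
position: [0.6552, -0.1034, 0.1619]
orientation: [3.141, -0.0, -3.039]
force: [-0.5, -0.9, -0.3]
finger_gap: 0.002
finger_force: 0.0
```

Call:
move_arm:
  commands:
    - {"x":0,"y":0,"z":-0.004,"ax":0,"ay":0,"az":0}
    - {"x":0,"y":0,"z":0,"ax":0,"ay":0,"az":0}

```text
t: 4.45
position: [0.6555, -0.1035, 0.1607]
orientation: [-3.141, 0.001, -3.039]
force: [-1.3, 0.6, 2.2]
finger_gap: -0.002
finger_force: 0.9
```

```bash
cat >> h.py <<'E'
def track(ta,tb,boxes):
    A=cv2.imread(f"pics/{ta}.png",0);B=cv2.imread(f"pics/{tb}.png",0);out={}
    for n,(u0,v0,u1,v1) in boxes.items():
        m=40;y0=max(v0-m,0);x0=max(u0-m,0)
        r=cv2.matchTemplate(B[y0:v1+m,x0:u1+m],A[v0:v1,u0:u1],cv2.TM_CCOEFF_NORMED)
        _,s,_,p=cv2.minMaxLoc(r); out[n]=(p[0]+x0-u0,p[1]+y0-v0,round(s,2))
    return out
E
python3 - <<'E'
from h import *
st(); grab("wrist","w4")
bx={"roll":(235,187,315,208),"bar":(232,230,318,244),"upr":(232,256,318,270)}
t=track("w3","w4",bx);print(t)
c=lambda x,y:(180+x/2.2,150+y/2.2)
for tag in("w3","w4"):
    for n,q,zs in (("roll",(210,105),(.16,.165,.17)),("bar",(215,191),(.13,.135,.14,.145,.15)),("upr",(212,255),(.145,.15,.155,.16))):
        u,v=c(*q)
        if tag=="w4": u+=t[n][0];v+=t[n][1]
        print(tag,n,[case(plane(tag,u,v,z))[[0,2]].tolist() for z in zs])
# reference: lid edge / body seam in pictures are hidden; roll in w1
print([case(plane(*wz(135,325),z))[[0,2]].tolist() for z in (.16,.165,.17)])
print(case(status.observe()["position"]))
E
```

```text
4.45 [ 0.6555 -0.1035  0.1607] [-3.141e+00  1.000e-03 -3.039e+00] [-1.31  0.57  2.23] -0.0
{'roll': (-3, 10, 0.91), 'bar': (0, 31, 0.81), 'upr': (-4, 5, 0.93)}
w3 roll [[30.2, 40.0], [28.9, 45.0], [27.5, 50.0]]
w3 bar [[60.1, 10.0], [58.1, 15.0], [56.0, 20.0], [54.0, 25.0], [52.0, 30.0]]
w3 upr [[69.7, 25.0], [67.2, 30.0], [64.6, 35.0], [62.1, 40.0]]
w4 roll [[31.8, 40.0], [30.3, 45.0], [28.7, 50.0]]
w4 bar [[73.4, 10.0], [70.8, 15.0], [68.2, 20.0], [65.6, 25.0], [63.0, 30.0]]
w4 upr [[67.2, 25.0], [64.6, 30.0], [61.9, 35.0], [59.3, 40.0]]
[[28.9, 40.0], [27.8, 45.0], [26.8, 50.0]]
[76.7  2.  40.7]
```

Call:
move_arm:
  commands:
    - {"x":0,"y":0,"z":-0.003,"ax":0,"ay":0,"az":0}
    - {"x":0,"y":0,"z":0,"ax":0,"ay":0,"az":0}
    - {"x":0,"y":0,"z":0,"ax":0,"ay":0,"az":0}

```text
t: 4.8
position: [0.6556, -0.1036, 0.1602]
orientation: [-3.141, 0.001, -3.039]
force: [-2.9, 0.5, 9.8]
finger_gap: 0.001
finger_force: 4.5
```

```bash
python3 - <<'E'
from h import *
st(); w=grab("wrist","w5"); s=grab("scene","s5")
a=cv2.resize(w[140:290,210:350],None,fx=3.9,fy=3.9,interpolation=cv2.INTER_CUBIC)
b=cv2.resize(s[195:265,190:225],None,fx=7,fy=7,interpolation=cv2.INTER_CUBIC)
b=np.vstack([b,np.zeros((a.shape[0]-b.shape[0],b.shape[1],3),np.uint8)])
cv2.imwrite("pics/z5.png",cv2.convertScaleAbs(np.hstack([a,b]),alpha=1.5));print(a.shape,b.shape)
E
```

```text
4.8 [ 0.6556 -0.1036  0.1602] [-3.141e+00  1.000e-03 -3.039e+00] [-2.95  0.52  9.78] 0.0
(585, 546, 3) (585, 245, 3)
```

View pics/z5.png

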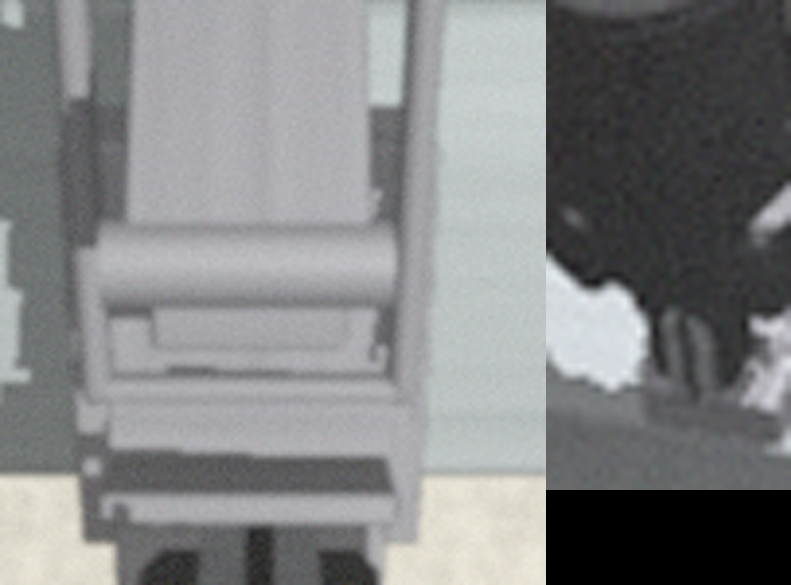

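The crop shows the lip's top at (150..360, 310..345), then the base, then the bar at rows 378..398. So the bar lies beyond the lip on the base block, and 10 N of contact fits a keeper set high. A quick check of positions along the rays:

```bash
python3 - <<'E'
from h import *
c=lambda x,y:(210+x/3.9,140+y/3.9)
for n,q,zs in (("bar",(252,386),(10,14,17.5,22)),("lip end",(255,346),(20,24,28,32)),("lip begin",(255,306),(20,24,28,32)),("base front",(250,541),(5,8,12,16)),("upr",(250,497),(22,26,30,34)),("roll",(250,262),(36,40,45))):
    print(n,[case(plane("w5",*c(*q),.12+z/1000))[[0,2]].tolist() for z in zs])
print("lip edges y",[[case(plane("w5",*c(x,344),.12+z/1000))[1] for x in(150,360)] for z in (20,24,28,32)])
print("base edges y",[[case(plane("w5",*c(x,450),.12+z/1000))[1] for x in(85,413)] for z in (4,8,12,16)])
E
```

```text
bar [[57.4, 10.0], [55.7, 14.0], [54.3, 17.5], [52.4, 22.0]]
lip end [[48.1, 20.0], [46.6, 24.0], [45.1, 28.0], [43.5, 32.0]]
lip begin [[43.1, 20.0], [41.8, 24.0], [40.4, 28.0], [39.0, 32.0]]
base front [[82.5, 5.0], [80.8, 8.0], [78.5, 12.0], [76.3, 16.0]]
upr [[66.9, 22.0], [64.8, 26.0], [62.7, 30.0], [60.7, 34.0]]
roll [[32.8, 36.0], [31.6, 40.0], [30.1, 45.0]]
lip edges y [[np.float64(-12.1), np.float64(12.6)], [np.float64(-11.8), np.float64(12.3)], [np.float64(-11.4), np.float64(11.9)], [np.float64(-11.0), np.float64(11.6)]]
base edges y [[np.float64(-22.7), np.float64(21.5)], [np.float64(-22.1), np.float64(21.0)], [np.float64(-21.5), np.float64(20.4)], [np.float64(-20.9), np.float64(19.9)]]
```

This fits a keeper set roughly 8 mm high, with the bar on its base beyond the lip. I'm pushing the upright toward the pivot with light down force. About 14 mm of travel means hooked, and only 7 mm means it is blocked by the nib.

Call:
move_arm:
  commands:
    - {"x":-0.002,"y":0,"z":0.0008,"ax":0,"ay":0,"az":0}
    - {"x":-0.002,"y":-0.0004,"z":0,"ax":0,"ay":0,"az":0}
    - {"x":-0.002,"y":-0.0002,"z":0,"ax":0,"ay":0,"az":0}
    - {"x":0,"y":0,"z":0,"ax":0,"ay":0,"az":0}

```text
t: 5.3
position: [0.6539, -0.1038, 0.1605]
orientation: [-3.141, 0.004, -3.039]
force: [6.6, 1.0, 4.8]
finger_gap: -0.0
finger_force: 4.0
```

Call:
move_arm:
  commands:
    - {"x":-0.002,"y":-0.0002,"z":0,"ax":0,"ay":0,"az":0}
    - {"x":-0.002,"y":-0.0002,"z":0,"ax":0,"ay":0,"az":0}
    - {"x":-0.002,"y":-0.0002,"z":0,"ax":0,"ay":0,"az":0}
    - {"x":0,"y":0,"z":0,"ax":0,"ay":0,"az":0}

```text
t: 5.7
position: [0.651, -0.1041, 0.1605]
orientation: [-3.141, 0.004, -3.039]
force: [7.0, 0.6, 3.8]
finger_gap: 0.0
finger_force: 3.6
```

Call:
move_arm:
  commands:
    - {"x":-0.002,"y":-0.0002,"z":0,"ax":0,"ay":0,"az":0}
    - {"x":-0.002,"y":-0.0002,"z":0,"ax":0,"ay":0,"az":0}
    - {"x":-0.002,"y":-0.0002,"z":0,"ax":0,"ay":0,"az":0}
    - {"x":0,"y":0,"z":0,"ax":0,"ay":0,"az":0}

```text
t: 6.1
position: [0.648, -0.1044, 0.1605]
orientation: [-3.141, 0.005, -3.039]
force: [7.1, 1.9, 4.5]
finger_gap: -0.0
finger_force: 3.8
```

Call:
move_arm:
  commands:
    - {"x":-0.002,"y":-0.0002,"z":0,"ax":0,"ay":0,"az":0}
    - {"x":-0.002,"y":-0.0002,"z":0,"ax":0,"ay":0,"az":0}
    - {"x":0,"y":0,"z":0,"ax":0,"ay":0,"az":0}

```text
t: 6.4
position: [0.6461, -0.1046, 0.1607]
orientation: [-3.141, 0.005, -3.039]
force: [6.5, 2.3, 5.6]
finger_gap: -0.001
finger_force: 3.8
```

Call:
move_arm:
  commands:
    - {"x":-0.002,"y":-0.0002,"z":0,"ax":0,"ay":0,"az":0}
    - {"x":-0.002,"y":-0.0002,"z":0,"ax":0,"ay":0,"az":0}
    - {"x":0,"y":0,"z":0,"ax":0,"ay":0,"az":0}

```text
t: 6.7
position: [0.6443, -0.1048, 0.1608]
orientation: [-3.141, 0.005, -3.039]
force: [8.5, 1.6, 5.5]
finger_gap: -0.004
finger_force: 4.1
```

Call:
move_arm:
  commands:
    - {"x":-0.002,"y":-0.0002,"z":0,"ax":0,"ay":0,"az":0}
    - {"x":-0.002,"y":-0.0002,"z":0,"ax":0,"ay":0,"az":0}
    - {"x":0,"y":0,"z":0,"ax":0,"ay":0,"az":0}

```text
t: 7.0
position: [0.6424, -0.105, 0.1609]
orientation: [-3.141, 0.005, -3.039]
force: [7.9, 1.6, 6.3]
finger_gap: 0.001
finger_force: 4.3
```

Call:
move_arm:
  commands:
    - {"x":-0.002,"y":-0.0002,"z":0,"ax":0,"ay":0,"az":0}
    - {"x":0,"y":0,"z":0,"ax":0,"ay":0,"az":0}

```text
t: 7.2
position: [0.6415, -0.1051, 0.161]
orientation: [-3.141, 0.006, -3.039]
force: [7.8, 1.2, 6.8]
finger_gap: -0.005
finger_force: 4.9
```

Call:
move_arm:
  commands:
    - {"x":-0.002,"y":-0.0002,"z":0,"ax":0,"ay":0,"az":0}
    - {"x":0,"y":0,"z":0,"ax":0,"ay":0,"az":0}

```text
t: 7.4
position: [0.6407, -0.1052, 0.1612]
orientation: [-3.141, 0.006, -3.039]
force: [8.6, 2.3, 7.4]
finger_gap: -0.002
finger_force: 5.5
```

Call:
move_arm:
  commands:
    - {"x":-0.002,"y":-0.0002,"z":0,"ax":0,"ay":0,"az":0}
    - {"x":-0.001,"y":0,"z":0,"ax":0,"ay":0,"az":0}
    - {"x":0,"y":0,"z":0,"ax":0,"ay":0,"az":0}

```text
t: 7.7
position: [0.6398, -0.1053, 0.1614]
orientation: [-3.14, 0.008, -3.039]
force: [11.6, 2.4, 6.1]
finger_gap: -0.001
finger_force: 6.9
```

```bash
python3 - <<'E'
from h import *
st(); w=grab("wrist","w6"); s=grab("scene","s6"); t=grab("top","t6")
a=cv2.resize(w[60:290,200:360],None,fx=2.6,fy=2.6,interpolation=cv2.INTER_CUBIC)
b=cv2.resize(s[180:265,185:245],None,fx=6,fy=6,interpolation=cv2.INTER_CUBIC)
b=np.vstack([b,np.zeros((a.shape[0]-b.shape[0],b.shape[1],3),np.uint8)])
cv2.imwrite("pics/z6.png",cv2.convertScaleAbs(np.hstack([a,b]),alpha=1.5));print(a.shape,b.shape,case(status.observe()["position"]))
E
```

```text
7.7 [ 0.6398 -0.1053  0.1614] [-3.14   0.008 -3.039] [11.61  2.44  6.1 ] -0.0
(598, 416, 3) (598, 360, 3) [60.9  1.8 41.4]
```

View pics/z6.png

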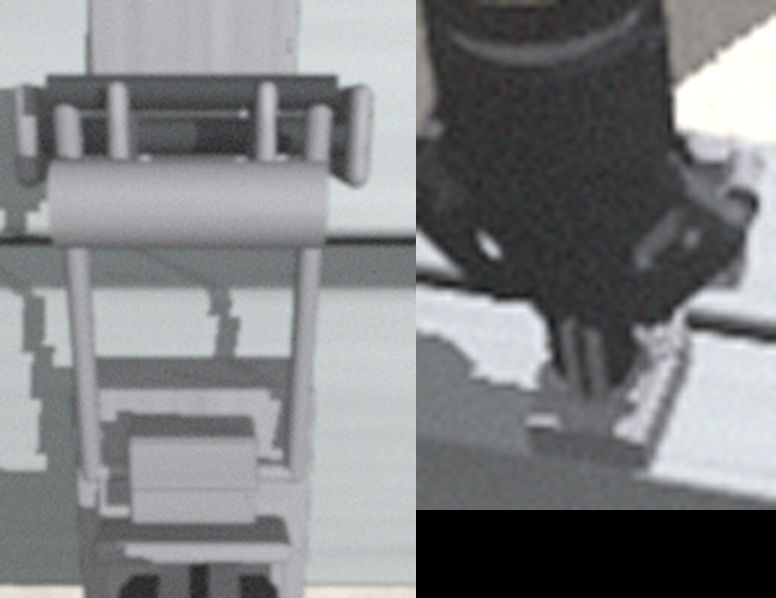

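The bar is under the lip: the loop arms vanish beneath the hook at (130..258, 435..520), and the lever is nearly upright with its roll at (50..325, 160..245). Now I'll release gently: ease up, back off in +x, then lift.

Call:
move_arm:
  commands:
    - {"x":0,"y":0,"z":0.003,"ax":0,"ay":0,"az":0}
    - {"x":0.002,"y":0,"z":0.003,"ax":0,"ay":0,"az":0}
    - {"x":0.003,"y":0,"z":0.002,"ax":0,"ay":0,"az":0}
    - {"x":0.003,"y":0,"z":0.003,"ax":0,"ay":0,"az":0}
    - {"x":0.006,"y":0,"z":0.006,"ax":0,"ay":0,"az":0}
    - {"x":0.006,"y":0,"z":0.01,"ax":0,"ay":0,"az":0}
    - {"x":0,"y":0,"z":0,"ax":0,"ay":0,"az":0}

```text
t: 8.55
position: [0.6474, -0.1054, 0.1736]
orientation: [-3.141, 0.001, -3.039]
force: [0.0, 0.0, -0.3]
finger_gap: 0.0
finger_force: 0.0
```

Call:
move_arm:
  commands:
    - {"x":0,"y":0,"z":0.02,"ax":0,"ay":0,"az":0}
    - {"x":0,"y":0,"z":0.02,"ax":0,"ay":0,"az":0}
    - {"x":0,"y":0,"z":0.01,"ax":0,"ay":0,"az":0}
    - {"x":0,"y":0,"z":0,"ax":0,"ay":0,"az":0}

```text
t: 8.95
position: [0.6474, -0.1055, 0.1994]
orientation: [-3.141, 0.002, -3.039]
force: [0.3, -0.9, -0.0]
finger_gap: -0.001
finger_force: 0.0
```

```bash
python3 - <<'E'
from h import *
st(); print(case(status.observe()["position"])); grab("wrist","w7"); grab("top","t7"); grab("scene","s7")
bx={"roll":(215,118,330,158),"hook":(245,220,305,265),"arms":(228,170,325,235)}
t=track("w6","w7",bx);print(t)
for n,q,z in (("hook",(275,245),.147),("roll",(272,138),.19)):
    print(n,case(plane("w6",*q,z)),case(plane("w7",q[0]+t[n][0],q[1]+t[n][1],z)))
E
```

```text
8.95 [ 0.6474 -0.1055  0.1994] [-3.141e+00  2.000e-03 -3.039e+00] [ 0.31 -0.88 -0.02] -0.0
[68.4  0.8 79.4]
{'roll': (12, 20, 0.57), 'hook': (7, -39, 0.52), 'arms': (-4, -28, 0.5)}
hook [37.7 -0.  27. ] [38.7  2.7 27. ]
roll [-13.5  -0.7  70. ] [ 5.7  2.6 70. ]
```

```bash
python3 - <<'E'
from h import *
A=cv2.imread("pics/w6.png",0);B=cv2.imread("pics/w7.png",0)
for n,(u0,v0,u1,v1),z in (("hook",(245,222,305,264),.147),("hook+bar",(228,225,322,264),.145),("arms mid",(225,165,325,215),.146),("roll",(215,118,330,158),.19)):
    best=(0,)
    for s in np.arange(.55,1.05,.03):
        T=cv2.resize(A[v0:v1,u0:u1],None,fx=s,fy=s,interpolation=cv2.INTER_AREA)
        r=cv2.matchTemplate(B[:300],T,cv2.TM_CCOEFF_NORMED);_,m,_,p=cv2.minMaxLoc(r)
        if m>best[0]: best=(m,s,p[0]+T.shape[1]/2,p[1]+T.shape[0]/2)
    c=((u0+u1)/2,(v0+v1)/2); w=plane("w6",*c,z)
    print(n,np.round(best,2),"expected at",np.round(proj("w7",w),1))
E
```

```text
hook [  0.84   0.64 261.   157.5 ] expected at [277.1 202.7]
hook+bar [  0.76   0.85 277.   205.5 ] expected at [277.  204.5]
arms mid [  0.9    0.82 277.   162.5 ] expected at [277.1 158.2]
roll [  0.86   0.58 280.5  106.5 ] expected at [276.1 106.7]
```

The loop is still hooked: bar, arms and roll are where expected. I'm moving the finger in front of the lever.

Call:
move_arm:
  commands:
    - {"x":-0.03,"y":-0.0035,"z":0,"ax":0,"ay":0,"az":0}
    - {"x":-0.03,"y":-0.0035,"z":0,"ax":0,"ay":0,"az":0}
    - {"x":-0.03,"y":-0.0035,"z":0,"ax":0,"ay":0,"az":0}
    - {"x":-0.024,"y":-0.0028,"z":0,"ax":0,"ay":0,"az":0}
    - {"x":0,"y":0,"z":0,"ax":0,"ay":0,"az":0}
    - {"x":0,"y":0,"z":0,"ax":0,"ay":0,"az":0}

```text
t: 9.7
position: [0.59, -0.1119, 0.1976]
orientation: [3.141, 0.0, -3.04]
force: [-0.5, -0.7, -0.1]
finger_gap: -0.001
finger_force: 0.0
```

Call:
move_arm:
  commands:
    - {"x":-0.006,"y":-0.0006,"z":0,"ax":0,"ay":0,"az":0}
    - {"x":-0.006,"y":-0.0006,"z":0,"ax":0,"ay":0,"az":0}
    - {"x":-0.006,"y":-0.0006,"z":0,"ax":0,"ay":0,"az":0}
    - {"x":0,"y":0,"z":0,"ax":0,"ay":0,"az":0}

```text
t: 10.1
position: [0.5806, -0.1128, 0.1977]
orientation: [3.141, 0.0, -3.039]
force: [0.0, 0.1, 0.6]
finger_gap: 0.005
finger_force: 0.0
```

Call:
move_arm:
  commands:
    - {"x":-0.006,"y":-0.0006,"z":0,"ax":0,"ay":0,"az":0}
    - {"x":-0.006,"y":-0.0006,"z":0,"ax":0,"ay":0,"az":0}
    - {"x":0,"y":0,"z":0,"ax":0,"ay":0,"az":0}

```text
t: 10.4
position: [0.5749, -0.1134, 0.1982]
orientation: [-3.141, 0.001, -3.039]
force: [1.7, 0.4, 1.4]
finger_gap: -0.001
finger_force: 1.0
```

Call:
move_arm:
  commands:
    - {"x":-0.006,"y":-0.0006,"z":0,"ax":0,"ay":0,"az":0}
    - {"x":-0.004,"y":-0.0004,"z":0,"ax":0,"ay":0,"az":0}
    - {"x":0,"y":0,"z":0,"ax":0,"ay":0,"az":0}

```text
t: 10.7
position: [0.5697, -0.114, 0.1979]
orientation: [-3.141, 0.0, -3.039]
force: [2.3, 0.7, 2.2]
finger_gap: 0.002
finger_force: 1.3
```

Call:
move_arm:
  commands:
    - {"x":-0.006,"y":-0.0006,"z":0,"ax":0,"ay":0,"az":0}
    - {"x":-0.006,"y":-0.0006,"z":0,"ax":0,"ay":0,"az":0}
    - {"x":0,"y":0,"z":0,"ax":0,"ay":0,"az":0}

```text
t: 11.0
position: [0.5634, -0.1146, 0.1975]
orientation: [3.141, -0.0, -3.04]
force: [2.9, 0.3, 0.6]
finger_gap: -0.0
finger_force: 1.5
```

Call:
move_arm:
  commands:
    - {"x":-0.006,"y":-0.0006,"z":-0.001,"ax":0,"ay":0,"az":0}
    - {"x":-0.006,"y":-0.0006,"z":-0.002,"ax":0,"ay":0,"az":0}
    - {"x":0,"y":0,"z":0,"ax":0,"ay":0,"az":0}

```text
t: 11.3
position: [0.5575, -0.1152, 0.1963]
orientation: [-3.141, -0.0, -3.039]
force: [3.7, -0.1, 1.9]
finger_gap: -0.0
finger_force: 1.6
```

Call:
move_arm:
  commands:
    - {"x":-0.006,"y":-0.0006,"z":-0.002,"ax":0,"ay":0,"az":0}
    - {"x":-0.006,"y":-0.0006,"z":-0.002,"ax":0,"ay":0,"az":0}
    - {"x":-0.006,"y":-0.0006,"z":-0.003,"ax":0,"ay":0,"az":0}
    - {"x":0,"y":0,"z":0,"ax":0,"ay":0,"az":0}

```text
t: 11.7
position: [0.5486, -0.1161, 0.1926]
orientation: [-3.142, 0.0, -3.039]
force: [4.8, -1.4, 1.2]
finger_gap: 0.001
finger_force: 2.0
```

Call:
move_arm:
  commands:
    - {"x":-0.006,"y":-0.0006,"z":-0.003,"ax":0,"ay":0,"az":0}
    - {"x":-0.006,"y":-0.0006,"z":-0.004,"ax":0,"ay":0,"az":0}
    - {"x":-0.006,"y":-0.0006,"z":-0.005,"ax":0,"ay":0,"az":0}
    - {"x":0,"y":0,"z":0,"ax":0,"ay":0,"az":0}

```text
t: 12.1
position: [0.5396, -0.117, 0.1866]
orientation: [3.142, -0.0, -3.039]
force: [4.2, -0.2, 1.6]
finger_gap: 0.0
finger_force: 1.7
```

Call:
move_arm:
  commands:
    - {"x":-0.005,"y":-0.0005,"z":-0.005,"ax":0,"ay":0,"az":0}
    - {"x":-0.005,"y":-0.0005,"z":-0.006,"ax":0,"ay":0,"az":0}
    - {"x":-0.004,"y":-0.0004,"z":-0.006,"ax":0,"ay":0,"az":0}
    - {"x":0,"y":0,"z":0,"ax":0,"ay":0,"az":0}

```text
t: 12.5
position: [0.532, -0.1177, 0.1776]
orientation: [3.141, -0.002, -3.04]
force: [1.2, -0.2, 1.4]
finger_gap: 0.001
finger_force: 0.9
```

Call:
move_arm:
  commands:
    - {"x":-0.003,"y":-0.0003,"z":-0.006,"ax":0,"ay":0,"az":0}
    - {"x":-0.003,"y":-0.0003,"z":-0.006,"ax":0,"ay":0,"az":0}
    - {"x":0,"y":0,"z":0,"ax":0,"ay":0,"az":0}

```text
t: 12.8
position: [0.5291, -0.1177, 0.1713]
orientation: [3.141, -0.001, -3.039]
force: [0.0, -0.4, 0.3]
finger_gap: 0.0
finger_force: 0.1
```

Call:
move_arm:
  commands:
    - {"x":0,"y":0,"z":-0.008,"ax":0,"ay":0,"az":0}
    - {"x":0,"y":0,"z":-0.006,"ax":0,"ay":0,"az":0}
    - {"x":0,"y":0,"z":0,"ax":0,"ay":0,"az":0}

```text
t: 13.1
position: [0.5295, -0.1176, 0.1643]
orientation: [3.141, -0.001, -3.039]
force: [-0.4, 0.3, -0.3]
finger_gap: 0.001
finger_force: 0.0
```

Call:
move_arm:
  commands:
    - {"x":0,"y":0,"z":-0.004,"ax":0,"ay":0,"az":0}
    - {"x":0,"y":0,"z":0,"ax":0,"ay":0,"az":0}

```text
t: 13.3
position: [0.5297, -0.1178, 0.1628]
orientation: [3.141, -0.0, -3.039]
force: [0.6, -1.1, 0.6]
finger_gap: -0.001
finger_force: 0.0
```

Call:
move_arm:
  commands:
    - {"x":0,"y":0,"z":-0.003,"ax":0,"ay":0,"az":0}
    - {"x":0,"y":0,"z":0,"ax":0,"ay":0,"az":0}

```text
t: 13.5
position: [0.53, -0.118, 0.1621]
orientation: [-3.141, 0.0, -3.039]
force: [-1.5, 1.1, 3.7]
finger_gap: 0.006
finger_force: 1.7
```

Call:
move_arm:
  commands:
    - {"x":0,"y":0,"z":-0.003,"ax":0,"ay":0,"az":0}
    - {"x":0,"y":0,"z":0,"ax":0,"ay":0,"az":0}

```text
t: 13.7
position: [0.53, -0.118, 0.1619]
orientation: [-3.141, 0.001, -3.039]
force: [-5.1, 1.7, 14.2]
finger_gap: -0.001
finger_force: 6.8
```

Firm stop at the flat height (tip 23 mm above the case top). I'm lifting off and going back to the first viewpoint to check.

Call:
move_arm:
  commands:
    - {"x":0,"y":0,"z":0.02,"ax":0,"ay":0,"az":0}
    - {"x":0,"y":0,"z":0.05,"ax":0,"ay":0,"az":0}
    - {"x":0,"y":0,"z":0.07,"ax":0,"ay":0,"az":0}
    - {"x":0.07,"y":0,"z":0.07,"ax":0,"ay":0,"az":0}
    - {"x":0.07,"y":0,"z":0.06,"ax":0,"ay":0,"az":0}
    - {"x":0.074,"y":0,"z":0.0,"ax":0,"ay":0,"az":0}
    - {"x":0,"y":0,"z":0,"ax":0,"ay":0,"az":0}
    - {"x":0,"y":0,"z":0,"ax":0,"ay":0,"az":0}

```text
t: 14.5
position: [0.6371, -0.1179, 0.294]
orientation: [3.141, -0.002, -3.039]
force: [0.1, 1.2, -0.4]
finger_gap: -0.003
finger_force: 0.0
```

```bash
python3 - <<'E'
from h import *
st(); grab("wrist","w8"); grab("scene","s8")
# seam gap: dark line profile along case x at several y, plane z=.12
for tag in("w1","w8"):
    g=cv2.GaussianBlur(cv2.imread(f"pics/{tag}.png",0),(3,3),0)
    for y in (-100,55,70):
        xs=np.arange(-12,90,1.); v=[]
        for x in xs:
            u,w=proj(tag,world(x,y,0)); v.append(int(g[int(round(w)),int(round(u))]))
        v=np.array(v); m=np.median(v); dk=xs[v<.6*m]; print(tag,y,"median",m,"dark seam",dk[dk<20].tolist(),"lid edge step",xs[60:][np.argmax(np.abs(np.diff(v[60:])))])
# latch column profile: brightness along case x at y=0, heights lever-plate ~ z=23
g=cv2.imread("pics/w8.png",0)
print([(int(x),int(g[int(round(proj('w8',world(x,0,23))[1])),int(round(proj('w8',world(x,0,23))[0]))])) for x in range(-85,75,5)])
E
```

```text
14.5 [ 0.6371 -0.1179  0.294 ] [ 3.141e+00 -2.000e-03 -3.039e+00] [ 0.08  1.19 -0.45] -0.0
w1 -100 median 110.5 dark seam [1.0, 2.0] lid edge step 80.0
w1 55 median 119.0 dark seam [0.0, 1.0, 2.0, 3.0, 4.0, 5.0, 6.0, 7.0, 8.0] lid edge step 75.0
w1 70 median 120.0 dark seam [0.0, 1.0, 2.0, 3.0, 4.0, 5.0, 6.0, 7.0, 8.0] lid edge step 75.0
w8 -100 median 111.0 dark seam [0.0, 1.0, 2.0] lid edge step 76.0
w8 55 median 121.0 dark seam [0.0, 1.0, 2.0, 3.0] lid edge step 71.0
w8 70 median 122.5 dark seam [0.0, 1.0, 2.0, 3.0] lid edge step 71.0
[(-85, 121), (-80, 115), (-75, 101), (-70, 93), (-65, 107), (-60, 108), (-55, 109), (-50, 105), (-45, 103), (-40, 104), (-35, 106), (-30, 103), (-25, 102), (-20, 105), (-15, 78), (-10, 97), (-5, 120), (0, 51), (5, 119), (10, 118), (15, 60), (20, 92), (25, 105), (30, 96), (35, 90), (40, 73), (45, 110), (50, 109), (55, 109), (60, 109), (65, 101), (70, 127)]
```

```bash
cat > gap.py <<'E'
from h import *
import sys
def prof(tag,x0,x1,ys):
    g=cv2.imread(f"pics/{tag}.png",0).astype(np.float32); xs=np.arange(x0,x1,.1); P=[]
    for y in ys:
        uv=np.array([proj(tag,world(x,y,0)) for x in xs],np.float32)
        P.append(cv2.remap(g,uv[:,0][None],uv[:,1][None],cv2.INTER_LINEAR)[0])
    return xs,np.array(P)
ys=np.r_[50:105:3]
for tag in sys.argv[1:]:
    xs,P=prof(tag,-10,16,ys); e=[]
    for p in P:
        hi=np.median(p); lo=p.min(); h=(hi+lo)/2; i=p.argmin()
        a=i-np.argmax(p[i::-1]>h); b=i+np.argmax(p[i:]>h); e.append((xs[a],xs[b],lo,np.sum(np.clip(hi-p,0,None))*.1/hi))
    print(tag,"seam edges/min/deficit",np.round(np.median(e,0),2))
    xs,P=prof(tag,62,84,ys[:10]); d=np.abs(np.gradient(cv2.GaussianBlur(P,(0,0),5),axis=1)); print("lid edge",np.round(np.median(xs[d.argmax(1)]),2))
E
python3 gap.py w1 w8
```

```text
w1 seam edges/min/deficit [-0.8   8.7  36.81  4.9 ]
lid edge 75.95
w8 seam edges/min/deficit [-1.    3.3  31.81  3.33]
lid edge 71.7
```

The lid moved from 0.062 to about 0.018 rad (gap about 2 mm), the lever met a hard stop at its flat height and snapped there by itself, and the robot is clear. Handing in.

```bash
python3 - <<'E'
from h import *
grab("wrist","w9")
E
python3 gap.py w9; python3 -c "
from rig import workorder; print(workorder.sign_off())"
```

```text
w9 seam edges/min/deficit [-1.1   3.4  34.06  3.32]
lid edge 71.7
the job is handed in; nothing more can be done
None
```

The loop is hooked under the keeper and the lever is pressed flat to its stop, with the lid at about 0.018 rad (limit 0.028) measured from the wrist camera, peak force about 15 N, no bystander approached, and the job handed in at about 15 s with no verdict returned.

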